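# Slide the full dropper bottle into its parking bay

### The job

Push the tall white dropper bottle (the one with the long cone-shaped cap) across the table into the small green three-sided parking bay until it stands upright against the bay's back wall, then draw the hand clear of it. The bottle is brim-full, tall and narrow, so push it gently and low on its body with the fingertips, so that it slides without tipping; never pinch it or lift it off the table. Leave the other things where they are.

Things in the scene. Friction and masses are not known exactly. Their poses are not given: they have to be found in the camera images.
- dropper_bottle: Tall narrow white round dropper bottle with a white cone cap: upright cylinder 41 mm in diameter up to 92 mm, then shoulder and cone, 137 mm in all; about 0.16 kg. Loose. Origin at the centre of its underside (z = 0). Pushed at 25 mm or lower it slides; near the shoulder it tips over. Starts 0.2 to 0.35 m left (+y) of the bay; it and the blue-capped bottle may have swapped places.
- bay: Low green three-sided bay fixed to the table; no sill. Origin on the table where the bottle's centre belongs; +y points out of the open mouth (to the left, up to 0.3 rad either way). Inner face of the back wall at y = -21 mm, of the side walls at x = +/-26 mm, straight to y = +4 mm, then flaring to x = +/-38 mm at y = +15 mm. Walls 15 mm high, 6 mm thick.
- buffer_bottle: White round bottle with a BLUE screw cap, 53 mm in diameter, 122 mm high: a bystander standing 8 to 13 cm to one side (in x) of the dropper bottle. Origin at the centre of its underside.
- oil_bottle: Small amber bottle with a black cap, 28 mm in diameter, 60 mm high, at the back of the table: a bystander. Origin at the centre of its underside.
- cover_glass: Small blue-and-white cardboard box, 50 x 56 x 22 mm, at the back of the table: a bystander. Origin at the centre of its underside.
- petri_dish: Clear lidded petri dish, 62 mm in diameter, 16 mm high, at the back of the table: a bystander. Origin at the centre of its underside.
- tape_roll: Roll of cream-coloured tape lying flat, 62 mm in diameter, 19 mm high, at the back of the table (a room wall rises behind the table at about x = 0.66 m): a bystander. Origin at the centre of its underside.
There are look-alikes about, which are no part of the job. What is shaped like the dropper_bottle but orange is not meant.

How it is judged (in metres and radians):
On the way, in this order (a step that is already met when the one before it is completed fails the run):
1. the dropper bottle is being slid over the table by the fingers, upright, at least 3 cm from its start (distance of dropper_bottle from where it was at the start of the episode above 0.03 m and contact force between the fingers and dropper_bottle above 0.05 N and height (world z) of dropper_bottle below 0.006 m), for 0.05 s.
2. the bottle stands in the bay against its back wall (y of dropper_bottle in the frame of bay between -0.006 and 0.006 m and x of dropper_bottle in the frame of bay between -0.01 and 0.01 m and height (world z) of dropper_bottle below 0.004 m and angle between dropper_bottle's own z axis and vertical below 0.06 rad), for 0.2 s.
At the end, for the whole second after the job is handed in: The dropper bottle stands still and upright (within 0.06 rad) on the table in the bay: its centre within 6 mm of the home point along the bay's depth and within 10 mm across it; every bystander is within 20 mm of where it stood (all of step 2 and linear speed of dropper_bottle below 0.01 m/s and distance of each of buffer_bottle, oil_bottle, cover_glass, petri_dish, tape_roll from where it was at the start of the episode below 0.02 m); the robot touches nothing.
It fails at once if the dropper bottle is tipped by more than 0.26 rad (15 degrees) (angle between dropper_bottle's own z axis and vertical above 0.26 rad).
It fails at once if the dropper bottle is lifted or carried (more than 10 mm off the table) (height (world z) of dropper_bottle above 0.01 m).
It fails at once if the dropper bottle is pinched or pushed hard (fingers press on it with more than 15 N) (contact force between the fingers and dropper_bottle above 15 N).
It fails at once if a bystander (blue-capped bottle, amber bottle, cover-glass box, petri dish, tape) is moved by more than 20 mm (distance of any of buffer_bottle, oil_bottle, cover_glass, petri_dish, tape_roll from where it was at the start of the episode above 0.02 m).
It also fails if it takes over 54 s, if anything falls off the work surface, if the arm or the gripper's body presses on something with over 40 N, if the wrist force passes 120 N, or if a joint passes its speed limit or range.

### The arm

A 6-joint arm with a two-finger parallel gripper is mounted at the origin on a cart in front of the work surface, level with it; the furniture and walls round the work are solid. World frame = base frame: x ahead of the robot, y to its left, z up, the work surface at z = 0. Lengths are in mm, angles in rad, forces in N, time in s.
With the tool pointing down it reaches from about 225 to 725 mm from the base axis. Payload 3.1 kg.
Tool frame: the origin (TCP) lies midway between the tips of the shut fingers; the grasp point (between the pads) lies arm.tcp_to_grasp behind it (arm.tcp_to_grasp is the distance from the TCP to the grasp point, in mm); z points along the fingers, y is the line along which they close (so a half turn about z gives the same grasp; the last joint's range is limited). The gripper opens to 85 mm and grips with 20 to 120 N. Pads are 22 mm wide; open, the fingers measure 114 mm over their backs; the gripper's body (76 mm by 85 mm) begins 54 mm behind the grasp point. The pads swing forward as they close: fully open they stand 13 mm farther back than shut.
Start: joints at [1.13, 0.048, 0.099, 1.622, 0, 1.443], TCP at [161.562, 499.515, 231.312] pointing down, gripper open.
Joint ranges: [-2.91, 2.91], [-0.99, 1.94], [-1.21, 1.42], [-2.12, 2.29], [-1.49, 1.47], [-3.14, 3.14]. Speed limits (rad/s): [2.79, 2.79, 3.14, 3.14, 3.14, 3.14].

### API

Orientations are given as [roll, pitch, yaw] about the fixed x, y, z axes, in that order (R = Rz(yaw) Ry(pitch) Rx(roll)).
In Python, from station import monitor, cams, job, arm gives the robot as it stands.
- The arm moves only by the tool apply_moves, never from a script. Its argument "plan" is a list that holds one entry, the list of rows, each a list of 5 numbers: the closure, from -1 (fully open) to 1 (shut), then the shift along the world's x, y, z in mm, then the turn about the world's z in rad. A call has 1 to 5 rows; each row is the pose to reach, as a shift and turn from the pose commanded when the call began; what a row does not reach only later rows make up. A row lasts 1/8 s, in which the tool goes at most 62.5 mm and 10.7 degrees, less where a joint would pass 70% of its speed; a pose out of reach is approached as far as the arm can. A call with a gripper value outside its range is refused whole. The fingers move at their own pace and stop on an object; "newtons" is the grip in N (left out, the last holds). Time passes only in rows, so rows that repeat a pose let the fingers close. It gives the time, the measured TCP pose, the force, the opening and the grip force at its end, in the units of the state.
- monitor.get_state(): the state, without advancing time (a new reading comes with each control period).
- cams.grab_frame(name): name is "scene" or "top"; returns a dict with "image" (400x640x3 uint8, blue, green, red), "fx", "fy", "cx", "cy" (pixels), "D" ([k1, k2, p1, p2, k3] as OpenCV has them; the pictures are not rectified), "rvec" (rotation vector, rad) and "tvec" (3), from world to camera coordinates, as OpenCV has them. Camera axes: x right, y down, z forward; pixel columns grow to the right and rows downward; lengths in mm; the calibration is good to about 2 mm. A picture is of the moment at which its call begins. There is no depth.
- job.hand_in(): hands the job in; it is judged then, once.
The state is a dict: "time_s": time; "q": joint angles; "dq": joint speeds; "effort": joint torques, N m; "eef_pos": TCP position; "orientation": TCP orientation; "contact_force": force on the tool from outside, world axes, zero at the start; "moment": the same for the moment, N m; "width": opening from 0.0 (shut) to 1.0 (fully open); "grasp_force": force on a finger pad.
Only numpy, scipy, OpenCV 4.12 (cv2) and the standard library are available. Lean on these libraries where they do the work, as an engineer would, in place of code of your own. Each camera call takes 0.05 s, during which the arm holds its last target. There are 200 camera calls.

## Working session

There is one attempt and no reset: what is moved stays moved. The work goes in short steps, Python scripts to look and compute and a tool call to move; the robot and the scene stay as the last step left them, time stands still between calls to the robot, and variables do not carry over. Pictures are saved under pics/ and viewed, at most 10 in all, crops included, and the job is handed in when it is done.

Besides the shell and the picture viewer there is one more tool, called after "Emit:" as name([rows], argument=value, ...), one row to a line, values as JSON. apply_moves: Moves the arm, as the interface text tells. Its arguments: {"type":"object","properties":{"plan":{"type":"array"},"newtons":{"type":"number"}},"required":["plan"]}

```bash
ls; mkdir -p pics
cat > h.py <<'E'
import numpy as np, cv2
def ray(f,u,v,z):
    K=np.array([[f["fx"],0,f["cx"]],[0,f["fy"],f["cy"]],[0,0,1.]])
    p=cv2.undistortPoints(np.array([[[u,v]]],float),K,np.array(f["D"],float))[0,0]
    R=cv2.Rodrigues(np.array(f["rvec"],float))[0]; t=np.array(f["tvec"],float).ravel()
    c=-R.T@t; d=R.T@np.array([p[0],p[1],1]); return c+d*(z-c[2])/d[2]
def proj(f,P):
    K=np.array([[f["fx"],0,f["cx"]],[0,f["fy"],f["cy"]],[0,0,1.]])
    return cv2.projectPoints(np.array(P,float).reshape(-1,1,3),np.array(f["rvec"],float),np.array(f["tvec"],float),K,np.array(f["D"],float))[0][:,0]
E
python3 - <<'E'
from station import monitor,cams,arm
import cv2,pickle
for n in("scene","top"):
    f=cams.grab_frame(n);cv2.imwrite(f"pics/{n}0.png",f["image"]);pickle.dump(f,open(n+"0.pkl","wb"))
    print({k:v for k,v in f.items() if k!="image"})
print(monitor.get_state(),arm.tcp_to_grasp)
E
```

```text
pics
{'fx': 450.95068632327525, 'fy': 450.95068632327525, 'cx': 320.1893801286221, 'cy': 195.24287856226454, 'D': array([0.04062809, 0.        , 0.        , 0.        , 0.        ]), 'rvec': array([ 2.32745464, -0.81801386,  0.30351472]), 'tvec': array([-281.36753111,  361.51109218,  622.11078033])}
{'fx': 513.7613439070861, 'fy': 513.7613439070861, 'cx': 315.39539895561774, 'cy': 200.0817824351107, 'D': array([-0.0582763,  0.       ,  0.       ,  0.       ,  0.       ]), 'rvec': array([ 2.1758519 , -2.19450313,  0.08353326]), 'tvec': array([156.22184662, 513.36294349, 860.32195438])}
{'time_s': 0.1, 'q': array([1.13020664e+00, 4.86737641e-02, 9.77334061e-02, 1.62202682e+00,
       5.75579870e-05, 1.44298626e+00]), 'dq': array([-0.00074778, -0.00355015,  0.00320175,  0.00103961,  0.00067214,
        0.00041529]), 'effort': array([ 2.72634628e-03, -3.39850152e+01,  3.20936537e+01,  1.57961645e-02,
       -1.05646666e-04,  8.31949166e-06]), 'eef_pos': array([161.30042385, 499.01044632, 230.22518219]), 'orientation': array([-3.13944685e+00, -3.33789786e-04,  2.82881262e+00]), 'contact_force': array([-0.54441069, -0.63881533,  0.96284   ]), 'moment': array([ 0.05743592, -0.00727086,  0.00525304]), 'grasp_force': 0.0, 'width': 0.9979152202773193} 18.700000000000003
```

View pics/scene0.png

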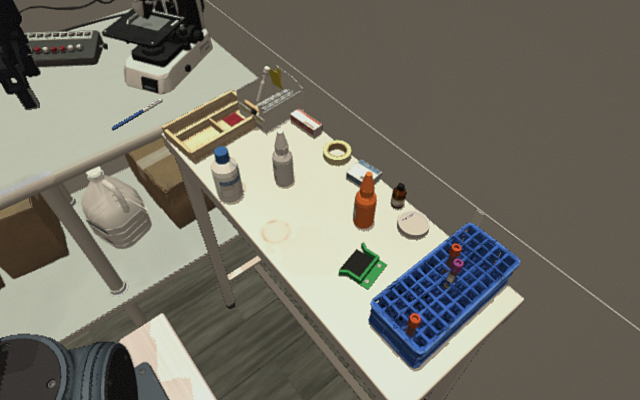

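View pics/top0.png

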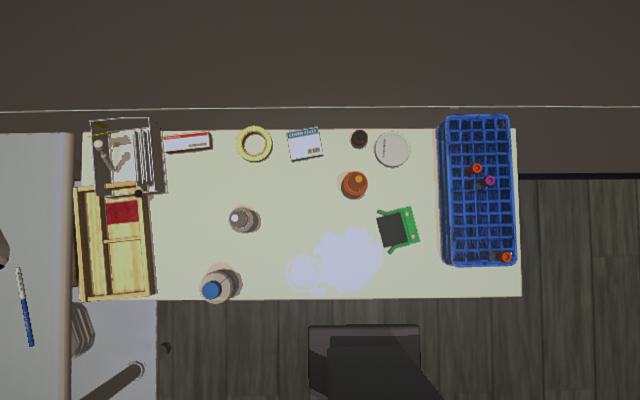

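Candidates are the white cone-cap bottle at scene (283,160) / top (240,218), the orange look-alike at scene (366,205) / top (354,184), and the blue-capped bottle at scene (227,177) / top (215,287). I choose the white cone-cap one. The green bay is at top (400,229) / scene (362,265).

Run:
```python
import pickle,cv2,numpy as np
t=pickle.load(open("top0.pkl","rb"))["image"];s=pickle.load(open("scene0.pkl","rb"))["image"]
def c(im,u,v,w,h,k): 
    return cv2.resize(im[v:v+h,u:u+w],None,fx=k,fy=k,interpolation=cv2.INTER_NEAREST)
# each crop 50x37 at 8x
r1=np.hstack([c(t,215,200,50,37,8),c(t,370,202,50,50,8)[:37*8]])
A=c(t,220,200,50,37,8);B=c(t,373,203,50,37*1,8);B=c(t,373,203,50,50,6)
C=c(s,255,125,50,70,4);D=c(s,335,240,55,55,6)
o=np.zeros((600,800,3),np.uint8)
for im,x,y in((A,0,0),(B,400,0),(C,0,310),(D,400,300)):
    h=min(im.shape[0],600-y);w=min(im.shape[1],800-x);o[y:y+h,x:x+w]=im[:h,:w]
cv2.imwrite("pics/crop.png",o)
```

```text
(no output)
```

View pics/crop.png

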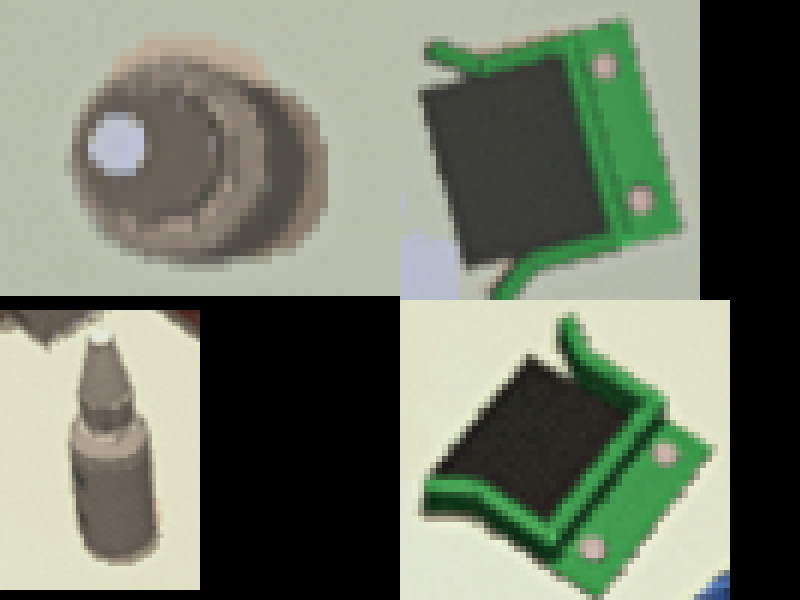

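```bash
cat > fit.py <<'E'
from h import *
import pickle
from scipy.optimize import least_squares
t=pickle.load(open("top0.pkl","rb"));s=pickle.load(open("scene0.pkl","rb"))
for n,f in(("top",t),("scene",s)):
    R=cv2.Rodrigues(f["rvec"])[0];print(n,"cam",(-R.T@f["tvec"]).round())
print("tip",ray(t,234.2,217.7,137).round(1),ray(s,279.7,131,137).round(1))
a=ray(t,399.5,212.3,0);b=ray(t,407.8,241.3,0)
d=a-b;print("bay width",np.linalg.norm(d),"yaw",np.arctan2(d[1],d[0]))
th=np.arctan2(d[1],d[0]);e=np.array([-np.sin(th),np.cos(th),0]);bay=(a+b)/2+21*e;print("bay",bay.round(1),th)
def circ(x,y,r,z):
    k=np.linspace(0,6.283,40);return np.c_[x+r*np.cos(k),y+r*np.sin(k),0*k+z]
# fit cylinder silhouette from convex hull mask of z=0/z=92 circles: overlay candidates
tip=(ray(t,234.2,217.7,137)+ray(s,279.7,131,137))/2
c,sn=np.cos(th),np.sin(th)
W=lambda p,z:[[bay[0]+c*x-sn*y,bay[1]+sn*x+c*y,z] for x,y in p]
U=[(38,15),(26,4),(26,-21),(-26,-21),(-26,4),(-38,15)]
out=[]
def draw(f,x0,y0,w,h,k,P):
    im=cv2.resize(f["image"][y0:y0+h,x0:x0+w],None,fx=k,fy=k,interpolation=cv2.INTER_NEAREST)
    for pts,col,cl in P:
        q=((proj(f,pts)-[x0-.5,y0-.5])*k).astype(int);cv2.polylines(im,[q.reshape(-1,1,2)],cl,col,1)
    return im
bp=[(circ(tip[0],tip[1],20.5,z),(0,0,255),True) for z in(0,85)]
yp=[(W(U,0),(0,0,255),False),(W(U,15),(255,255,0),False)]
o=np.zeros((600,800,3),np.uint8)
for im,x,y in((draw(t,220,200,50,37,8,bp),0,0),(draw(t,373,203,50,50,6,yp),400,0),(draw(s,255,125,50,70,4,bp),0,310),(draw(s,335,240,55,55,6,yp),400,300)):
    h=min(im.shape[0],600-y);w=min(im.shape[1],800-x);o[y:y+h,x:x+w]=im[:h,:w]
cv2.imwrite("pics/fit.png",o)
print("buffer approx",ray(t,211,290,122).round(),"orange",ray(t,358,178,137).round(),"rack edge",ray(t,440,200,50).round())
E
python3 fit.py
```

```text
top cam [450. 155. 895.]
scene cam [ 140. -271.  710.]
tip [480.9 272.4 137. ] [482.6 273.5 137. ]
bay width 52.46718483227365 yaw 0.2605305827869966
bay [462.6  18.5   0. ] 0.2605305827869966
buffer approx [374. 309. 122.] orange [538.  89. 137.] rack edge [511. -54.  50.]
```

View pics/fit.png

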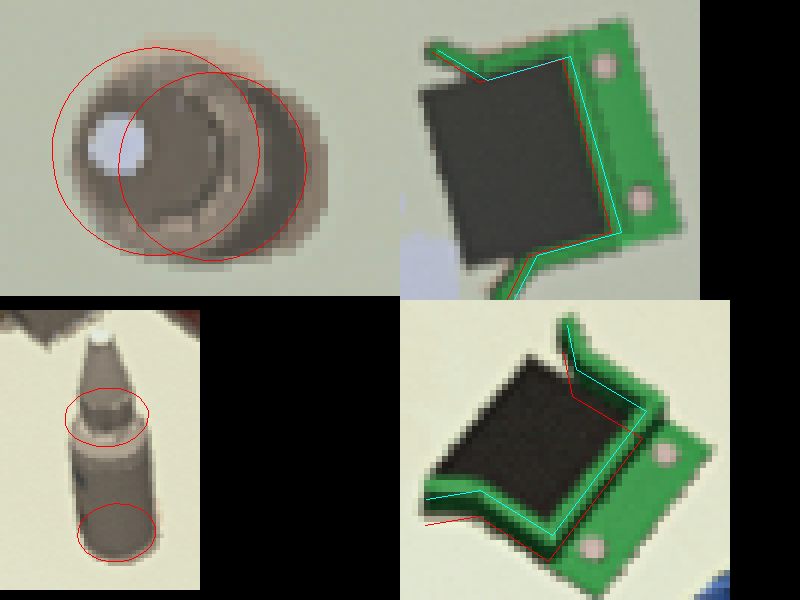

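The bay fit overlays well: origin about (462.6, 18.5), yaw 0.26, measured width 52.5 against 52. Both views put the dropper bottle at about (482, 273). With the tool vertical, the gripper body would hit the cone if I cradled the bottle between the fingers. So I'll push with the flat back of the leading finger, with the fingers open along the push line.

Emit:
apply_moves([
  [[-1,60,-25,0,0.03],[-1,120,-50,0,0.06],[-1,175,-75,0,0.09],[-1,230,-98,0,0.12],[-1,285,-120,0,0.136]],
])

```text
time_s: 0.72
eef_pos: [448.1, 378.3, 230.7]
orientation: [-3.141, -0.001, 2.965]
contact_force: [0.2, 1.2, -0.1]
width: 1.0
grasp_force: 0.0
```

Emit:
apply_moves([
  [[-1,51,-22,0,0],[-1,51,-22,0,0],[-1,51,-22,0,0],[-1,51,-22,-40,0],[-1,51,-22,-60,0]],
])

```text
time_s: 1.35
eef_pos: [495.1, 358.3, 169.6]
orientation: [-3.14, -0.002, 2.967]
contact_force: [0.2, 0.2, -0.8]
width: 1.003
grasp_force: 0.0
```

Run:
```python
from station import monitor,cams
from h import *
o=[]
for n,x,y,w,h in(("scene",150,20,260,190),("top",60,130,260,190)):
    f=cams.grab_frame(n);o.append(cv2.resize(f["image"][y:y+h,x:x+w],None,fx=1.53,fy=1.53))
    if n=="top": print("tray edge z0,z50",ray(f,155,200,0).round(),ray(f,155,200,50).round(),ray(f,155,290,50).round())
cv2.imwrite("pics/g1.png",np.hstack(o));s=monitor.get_state();print(s["time_s"],s["eef_pos"],s["orientation"],s["width"])
```

```text
tray edge z0,z50 [519. 433.   0.] [515. 418.  50.] [367. 416.  50.]
1.45 [494.10102906 357.61273589 168.17198531] [-3.13777316 -0.00517176  2.96729653] 0.9976003690068552
```

View pics/g1.png

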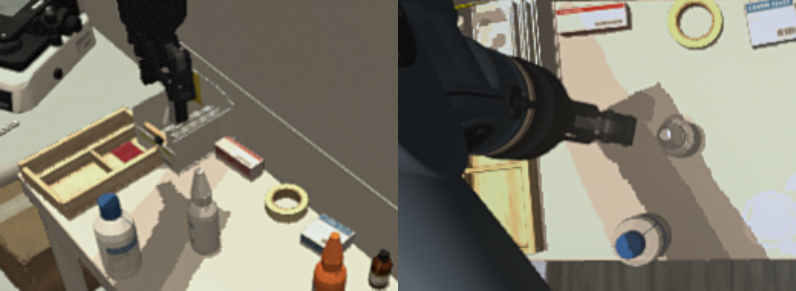

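Run:
```python
from station import monitor,cams
from h import *
s=monitor.get_state();p=s["eef_pos"];print(p)
u=np.array([-.176,-.984,0]);w=np.array([.984,-.176,0]);o=[]
for n,x,y,W,H in(("scene",225,20,80,90),("top",180,180,80,90)):
    f=cams.grab_frame(n);im=cv2.resize(f["image"][y:y+H,x:x+W],None,fx=5,fy=5,interpolation=cv2.INTER_NEAREST)
    im=cv2.convertScaleAbs(im,alpha=2.2,beta=10)
    for z,c in((13,(0,0,255)),(40,(0,255,0)),(70,(255,255,0))):
        for d in(57,70):
            q=(proj(f,[p+u*d+w*k+[0,0,z] for k in(-11,11)])-[x-.5,y-.5])*5
            cv2.line(im,tuple(map(int,q[0])),tuple(map(int,q[1])),c,1 if d==57 else 2)
    o.append(im)
cv2.imwrite("pics/g2.png",np.hstack(o))
```

```text
[494.10102906 357.61273589 168.17198531]
```

View pics/g2.png

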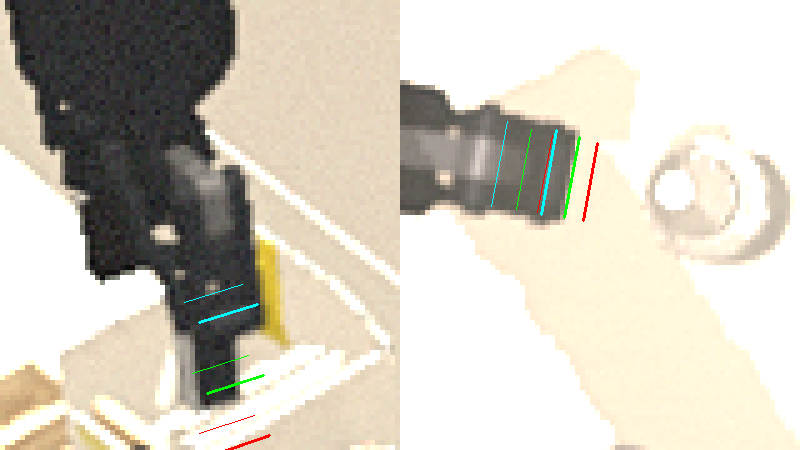

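The view shows that the finger knuckles (about 65 mm above the TCP) and the gripper body stick out further than the fingertips. Any one-sided low push would therefore strike the bottle high up. The alternative is to straddle the bottle loosely, pads either side and body above the cone. Tilt is then limited by the small clearance. I'll check the bottle's profile and calibrate the opening.

Run:
```python
from h import *
import pickle
s=pickle.load(open("scene0.pkl","rb"));g=cv2.cvtColor(s["image"],cv2.COLOR_BGR2GRAY).astype(float)
C=np.array([482,273.]);cam=np.array([140,-271.]);d=(C-cam)/np.linalg.norm(C-cam);w=np.array([d[1],-d[0]])
for z in range(0,140,6):
    ks=np.arange(-40,40.1,.5);P=[[*(C+w*k),z] for k in ks]
    q=proj(s,P).astype(np.float32);v=cv2.remap(g.astype(np.float32),q[:,0],q[:,1],cv2.INTER_LINEAR).ravel()
    m=v<165;i=80
    a=i
    while a>0 and m[a]:a-=1
    b=i
    while b<160 and m[b]:b+=1
    print(z,ks[a],ks[b],int(v[80]),int(v[20]))
```

```text
0 -19.5 22.0 98 221
6 -20.5 21.5 100 219
12 -20.5 21.5 99 220
18 -21.0 21.0 100 220
24 -20.5 21.0 99 220
30 -20.5 21.0 96 220
36 -21.0 21.0 99 220
42 -21.0 21.0 98 221
48 -21.0 21.0 107 220
54 -20.5 21.0 128 219
60 -20.5 1.0 164 220
66 -3.5 21.0 159 219
72 -9.0 19.5 156 220
78 -11.5 19.0 84 220
84 -15.5 15.0 90 221
90 -13.5 14.0 107 221
96 -13.5 14.0 124 221
102 -13.5 13.5 128 221
108 -12.0 12.0 125 220
114 -10.5 11.5 129 220
120 -9.0 9.5 131 220
126 -8.0 8.5 129 220
132 -6.5 7.0 163 224
138 0.0 0.0 229 155
```

Emit:
apply_moves([
  [[0,0,0,0,0],[0,0,0,0,0],[0,0,0,0,0],[0,0,0,0,0],[0,0,0,0,0]],
], newtons=20)

```text
time_s: 2.17
eef_pos: [497.6, 357.4, 171.3]
orientation: [-3.142, -0.0, 2.965]
contact_force: [0.0, 0.5, -0.5]
width: 0.501
grasp_force: 0.0
```

Emit:
apply_moves([
  [[0.5,0,0,0,0],[0.5,0,0,0,0],[0.5,0,0,0,0],[0.5,0,0,0,0],[0.5,0,0,0,0]],
])

```text
time_s: 2.8
eef_pos: [497.6, 357.5, 171.3]
orientation: [3.142, 0.0, 2.965]
contact_force: [0.1, 0.2, -0.5]
width: 0.253
grasp_force: 0.0
```

The opening is linear in closure. The visual body has a radius of about 20.7 mm up to roughly z = 70, then shoulder and collar (r ≈ 14) to about z = 103. I'll move over the bottle, open, and descend so that it stands between the pads without contact.

Emit:
apply_moves([
  [[-1,0,0,0,0],[-1,0,0,0,0],[-1,0,0,0,0],[-1,-8,-42,0,0],[-1,-15.5,-84.5,0,0]],
])

```text
time_s: 3.42
eef_pos: [481.8, 272.4, 171.1]
orientation: [-3.141, 0.0, 2.966]
contact_force: [0.5, -0.5, 0.2]
width: 0.998
grasp_force: 0.0
```

Emit:
apply_moves([
  [[-1,0,0,0,0],[-1,0,0,-30,0],[-1,0,0,-60,0],[-1,0,0,-90,0],[-1,0,0,-103,0]],
])

```text
time_s: 4.05
eef_pos: [480.9, 273.2, 66.2]
orientation: [-3.14, -0.003, 2.965]
contact_force: [-0.8, -0.2, 0.1]
width: 1.005
grasp_force: 0.0
```

Emit:
apply_moves([
  [[-0.2,0,0,0,0],[-0.2,0,0,0,0],[-0.2,0,0,0,0],[-0.2,0,0,0,0],[-0.2,0,0,0,0]],
])

```text
time_s: 4.68
eef_pos: [482.4, 273.1, 68.8]
orientation: [3.141, 0.001, 2.965]
contact_force: [0.2, -0.2, -0.7]
width: 0.602
grasp_force: 0.0
```

Run:
```python
from station import monitor,cams
from h import *
import pickle
f=cams.grab_frame("scene");f0=pickle.load(open("scene0.pkl","rb"))
x,y,W,H=225,90,120,110
a=cv2.resize(f["image"][y:y+H,x:x+W],None,fx=5,fy=5,interpolation=cv2.INTER_CUBIC)
cv2.imwrite("pics/g3.png",cv2.convertScaleAbs(a,alpha=1.3,beta=20))
print(monitor.get_state()["eef_pos"])
```

```text
[482.25323618 273.05362733  68.63874097]
```

View pics/g3.png

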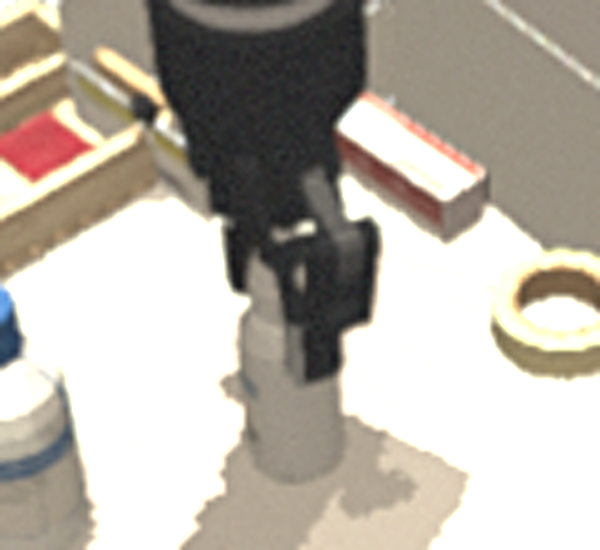

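Emit:
apply_moves([
  [[-0.1,0,0,0,0],[-0.05,0,0,0,0],[0,0,0,0,0],[0,0,0,0,0],[0,0,0,0,0]],
])

```text
time_s: 5.35
eef_pos: [482.1, 273.0, 68.3]
orientation: [-3.142, -0.0, 2.965]
contact_force: [-0.6, 0.1, -0.2]
width: 0.501
grasp_force: 0.0
```

Emit:
apply_moves([
  [[0.01,0,0,0,0],[0.01,0,0,0,0],[0.015,0,0,0,0],[0.015,0,0,0,0]],
])

```text
time_s: 5.85
eef_pos: [482.1, 273.0, 68.3]
orientation: [-3.142, -0.0, 2.965]
contact_force: [-0.4, -0.1, 0.1]
width: 0.49
grasp_force: 0.0
```

Emit:
apply_moves([
  [[0.015,-0.2,-1,0,0],[0.015,-0.3,-2,0,0],[0.015,-0.5,-3,0,0],[0.015,-0.7,-4,0,0]],
])

```text
time_s: 6.35
eef_pos: [481.4, 269.0, 68.4]
orientation: [3.141, 0.0, 2.965]
contact_force: [1.0, 0.0, 0.9]
width: 0.493
grasp_force: 0.4
```

```bash
cat > look.py <<'E'
from station import monitor,cams
from h import *
import sys
# bottle outline in scene: profile centre at heights, in the plane through C facing camera; and base bottom row
def prof(f,C,zs=(6,18,30,42,54)):
    g=cv2.cvtColor(f["image"],cv2.COLOR_BGR2GRAY).astype(np.float32)
    cam=np.array([140,-271.]);C=np.array(C,float)
    d=(C-cam)/np.linalg.norm(C-cam);w=np.array([d[1],-d[0]]);ks=np.arange(-40,40.1,.5);r=[]
    for z in zs:
        q=proj(f,[[*(C+w*k),z] for k in ks]).astype(np.float32)
        v=cv2.remap(g,q[:,0],q[:,1],cv2.INTER_LINEAR).ravel();r.append((z,v))
    return ks,r
E
python3 - <<'E'
from look import *
f=cams.grab_frame("scene");x,y,W,H=255,110,64,90
from station import monitor
import pickle
f0=pickle.load(open("scene0.pkl","rb"))
o=[cv2.resize(i["image"][y:y+H,x:x+W],None,fx=6,fy=6,interpolation=cv2.INTER_CUBIC) for i in(f0,f)]
cv2.imwrite("pics/g4.png",cv2.convertScaleAbs(np.hstack(o),alpha=1.2,beta=10));s=monitor.get_state();print(s["eef_pos"],s["grasp_force"],s["width"])
E
```

```text
[481.37678304 268.8940721   68.38367827] 0.46023928094655275 0.4948025060763477
```

View pics/g4.png

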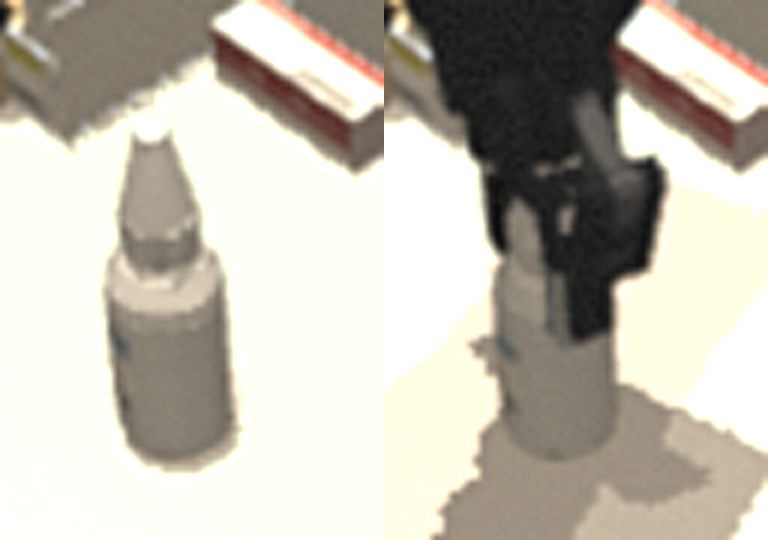

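```bash
cat > look.py <<'E'
from station import monitor,cams
from h import *
import pickle
cam=np.array([140,-271.])
def samp(f,P):
    g=cv2.GaussianBlur(cv2.cvtColor(f["image"],cv2.COLOR_BGR2GRAY),(3,3),0).astype(np.float32)
    q=proj(f,P).astype(np.float32);return cv2.remap(g,q[:,0],q[:,1],cv2.INTER_LINEAR).ravel()
def lat(f,C,w,z):   # lateral silhouette edges at height z
    ks=np.arange(-30,30.1,.25);gr=np.gradient(samp(f,[[*(C+w*k),z] for k in ks]))
    L=ks<-12;R=ks>12
    return ks[L][np.argmin(gr[L])],ks[R][np.argmax(gr[R])]
def base(f,C,n=3):
    C=np.array(C,float)
    for _ in range(n):
        d=(C-cam)/np.linalg.norm(C-cam);w=np.array([d[1],-d[0]])
        l=[lat(f,C,w,z) for z in(10,16,22)]
        ks=np.arange(-32,-8,.25);gr=np.gradient(samp(f,[[*(C+d*k),0] for k in ks]));fr=ks[np.argmin(gr)]
        C=C+w*np.mean(l)+d*(fr+20.5)
    wd=[b-a for a,b in l]
    hi=[np.mean(lat(f,C,w,z)) for z in(30,40,48,56)]
    return C,np.round(wd,1),np.round(hi,1)
if __name__=="__main__":
    import sys
    f=cams.grab_frame("scene");s=monitor.get_state();p=s["eef_pos"]
    C=[float(v) for v in sys.argv[1:3]] if len(sys.argv)>2 else p[:2]
    print(s["time_s"],p.round(1),"yaw",s["orientation"][2].round(3),"w",round(s["width"],4),"gf",round(s["grasp_force"],2))
    c,wd,hi=base(f,C);print("base",c.round(1),wd,hi,"rel tcp",(c-p[:2]).round(1))
E
python3 -c "
from look import *
print(base(pickle.load(open('scene0.pkl','rb')),[482,273]))"; python3 look.py
```

```text
(array([482.51314082, 273.26822061]), array([40. , 41. , 41.8]), array([-0.1, -0.6, -0.1,  0. ]))
6.45 [481.4 268.9  68.3] yaw 2.965 w 0.4932 gf 0.39
base [485.3 273.8] [52.5 43.  42.2] [-3.6 -5.4 -2.  -1.8] rel tcp [4.  4.9]
```

Emit:
apply_moves([
  [[0.015,-0.2,-1,0,0],[0.015,-0.4,-2,0,0],[0.015,-0.5,-3,0,0],[0.015,-0.7,-4,0,0],[0.015,-0.9,-5,0,0]],
])

```text
time_s: 7.08
eef_pos: [480.6, 264.1, 68.5]
orientation: [3.141, 0.0, 2.965]
contact_force: [0.6, 1.1, 1.0]
width: 0.493
grasp_force: 1.3
```

```bash
python3 look.py
```

```text
7.125 [480.5 263.9  68.4] yaw 2.965 w 0.4945 gf 1.49
base [484.1 270. ] [51.2 41.2 43.2] [-2.5 -4.8 -0.1 -0.4] rel tcp [3.5 6. ]
```

Emit:
apply_moves([
  [[0.015,-0.4,-2,0,0],[0.015,-0.7,-4,0,0],[0.015,-1.1,-6,0,0],[0.015,-1.4,-8,0,0],[0.015,-1.8,-10,0,0]],
])

```text
time_s: 7.75
eef_pos: [478.7, 253.9, 68.4]
orientation: [3.141, 0.0, 2.965]
contact_force: [-0.1, 2.3, 2.5]
width: 0.493
grasp_force: 1.8
```

```bash
python3 look.py
```

```text
7.8 [478.6 253.7  68.4] yaw 2.965 w 0.4895 gf 1.6
base [482.1 259.8] [52.5 41.8 44.2] [-2.9 -3.9 -0.2 -0.6] rel tcp [3.4 6.1]
```

The bottle slides steadily in the loose cage: the base lags about 5 mm (tilt ≈ 0.06), force about 1.6 N. I'll carry on.

Emit:
apply_moves([
  [[0.015,-0.7,-4,0,0],[0.015,-1.6,-9,0,0],[0.015,-2.7,-15,0,0],[0.015,-3.7,-21,0,0],[0.015,-4.6,-26,0,0]],
])

```text
time_s: 8.43
eef_pos: [474.0, 227.6, 68.4]
orientation: [3.141, 0.0, 2.965]
contact_force: [0.9, 1.1, 2.6]
width: 0.49
grasp_force: 2.2
```

```bash
python3 look.py
```

```text
8.475 [473.9 226.9  68.3] yaw 2.964 w 0.4944 gf 1.75
base [478.3 232.9] [52.5 44.  43.2] [-4.8 -5.4 -1.2 -1. ] rel tcp [4.5 6. ]
```

Emit:
apply_moves([
  [[0.015,-1,-6,0,0],[0.015,-2.1,-12,0,0],[0.015,-3.2,-18,0,0],[0.015,-4.3,-24,0,0],[0.015,-5.4,-30,0,0]],
])

```text
time_s: 9.1
eef_pos: [468.5, 197.6, 68.3]
orientation: [-3.142, -0.0, 2.965]
contact_force: [1.0, 1.1, 2.4]
width: 0.496
grasp_force: 2.4
```

```bash
python3 look.py
```

```text
9.15 [468.3 196.8  68.2] yaw 2.964 w 0.4907 gf 1.88
base [473.1 200.5] [52.5 51.5 42.2] [-6.1 -5.9 -3.2 -2.1] rel tcp [4.8 3.7]
```

Emit:
apply_moves([
  [[0.015,-1,-6,0,0],[0.015,-2.1,-12,0,0],[0.015,-3.2,-18,0,0],[0.015,-4.3,-24,0,0],[0.015,-5.4,-30,0,0]],
])

```text
time_s: 9.78
eef_pos: [463.1, 167.5, 68.2]
orientation: [-3.141, -0.0, 2.965]
contact_force: [-0.4, 1.6, 1.4]
width: 0.492
grasp_force: 2.2
```

Emit:
apply_moves([
  [[0.015,-1,-6,0,0],[0.015,-2.1,-12,0,0],[0.015,-3.2,-18,0,0],[0.015,-4.3,-24,0,0],[0.015,-5.4,-30,0,0]],
])

```text
time_s: 10.4
eef_pos: [457.7, 137.6, 68.2]
orientation: [-3.141, -0.0, 2.965]
contact_force: [0.0, 1.3, 0.9]
width: 0.491
grasp_force: 2.1
```

```bash
python3 look.py
python3 - <<'E'
from station import cams
import cv2
f=cams.grab_frame("scene");cv2.imwrite("pics/g5.png",cv2.resize(f["image"][100:300,250:430],None,fx=3,fy=3,interpolation=cv2.INTER_CUBIC))
E
```

```text
10.45 [457.5 136.8  68.2] yaw 2.964 w 0.4887 gf 1.65
base [463.  139.8] [53.8 52.8 48.2] [-4.5 -2.8 -2.9 -2. ] rel tcp [5.5 3. ]
```

View pics/g5.png

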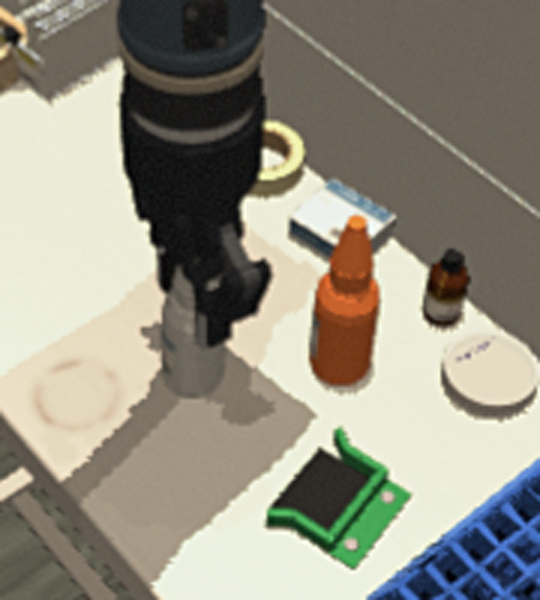

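Emit:
apply_moves([
  [[0.015,-1,-6,0,0.03],[0.015,-2.1,-12,0,0.07],[0.015,-3.2,-18,0,0.11],[0.015,-4.3,-24,0,0.15],[0.015,-5.3,-30,0,0.19]],
])

```text
time_s: 11.12
eef_pos: [452.3, 107.9, 68.1]
orientation: [3.141, -0.001, -3.127]
contact_force: [-0.5, 1.3, 0.4]
width: 0.498
grasp_force: 1.5
```

Emit:
apply_moves([
  [[0.015,-1.3,-6,0,0.05],[0.015,-2.5,-12,0,0.1],[0.015,-3.6,-18,0,0.15],[0.015,-4.5,-24,0,0.2],[0.015,-5.2,-30,0,0.247]],
])

```text
time_s: 11.75
eef_pos: [447.1, 78.0, 68.2]
orientation: [3.141, -0.0, -2.88]
contact_force: [-0.5, 0.9, 1.5]
width: 0.49
grasp_force: 1.6
```

```bash
python3 look.py
python3 - <<'E'
from station import cams
from h import *
f=cams.grab_frame("scene");x,y=285,180
im=cv2.resize(f["image"][y:y+120,x:x+120],None,fx=5,fy=5,interpolation=cv2.INTER_CUBIC)
b=np.array([462.6,18.5]);th=.2605;c,s=np.cos(th),np.sin(th)
for k in range(-20,100,10):
    P=[[b[0]+c*v-s*k,b[1]+s*v+c*k,0] for v in(-3,3)]
    q=((proj(f,P)-[x-.5,y-.5])*5).astype(int);cv2.line(im,tuple(map(int,q[0])),tuple(map(int,q[1])),(0,0,255) if k else (255,0,0),1)
cv2.imwrite("pics/g6.png",im)
E
```

```text
11.8 [447.1  77.3  68.2] yaw -2.879 w 0.4903 gf 1.19
base [453.4  82.7] [42.8 52.2 50.8] [0.  1.2 3.4 3.2] rel tcp [6.3 5.4]
```

View pics/g6.png

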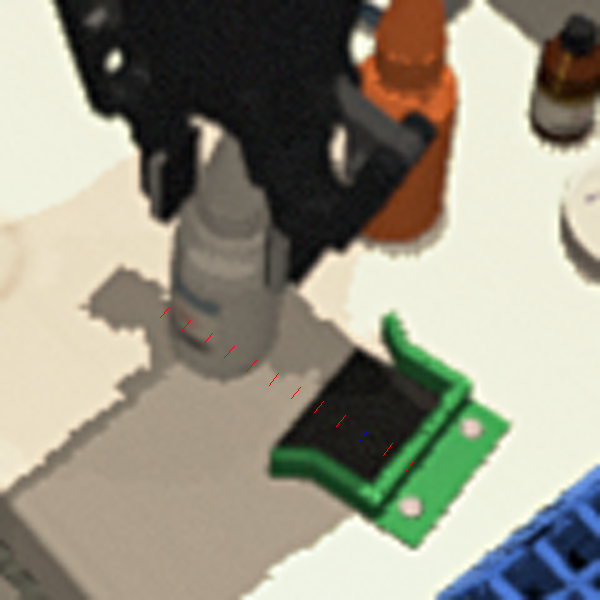

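The bottle stands between the pads, upright, with its base bottom at crop (228,380). The bay is ahead and the orange bottle is clear. I'll work out the base offset in bay coordinates.

Run:
```python
from h import *
import pickle
f=pickle.load(open("scene0.pkl","rb"))
e=ray(f,285+228/5-.5,180+380/5-.5,0)[:2];cam=np.array([140,-271.]);d=(e-cam)/np.linalg.norm(e-cam);C=e+d*20.5
b=np.array([462.6,18.5]);th=.2605;R=np.array([[np.cos(th),np.sin(th)],[-np.sin(th),np.cos(th)]])
L=ray(f,285+177/5-.5,180+335/5-.5,10)[:2];
print("base",C,"bay",R@(C-b),"tcp bay",R@(np.array([447.1,77.3])-b))
```

```text
base [452.5235581  82.8898593] bay [ 6.84801533 64.81275606] tcp bay [ 0.16769601 60.80840302]
```

Emit:
apply_moves([
  [[0.015,-1,-6,0,0],[0.015,-1,-12,0,0],[0.015,-0.5,-18,0,0],[0.015,1,-24,0,0],[0.015,2.5,-29,0,0]],
])

```text
time_s: 12.48
eef_pos: [449.8, 48.5, 68.1]
orientation: [-3.141, -0.0, -2.882]
contact_force: [-0.2, 0.6, -0.1]
width: 0.494
grasp_force: 1.1
```

```bash
cat > bl.py <<'E'
# base front edge: scan columns in the scene for bottle/floor edge; report base in bay frame
from look import *
b=np.array([462.6,18.5]);th=.2605;R=np.array([[np.cos(th),np.sin(th)],[-np.sin(th),np.cos(th)]])
f=cams.grab_frame("scene");s=monitor.get_state();p=s["eef_pos"]
print(s["time_s"],"tcp",p.round(1),"bay",(R@(p[:2]-b)).round(1),"gf",round(s["grasp_force"],2),"w",round(s["width"],3),"z-force",s["contact_force"].round(1))
# brute-force fit: lower body silhouette (z 0..45) = where the inside/outside contrast is strongest
def hull(C):
    k=np.linspace(0,2*np.pi,36);P=[[C[0]+20.5*np.cos(a),C[1]+20.5*np.sin(a),z] for z in(0,45) for a in k]
    return cv2.convexHull(proj(f,P).astype(np.float32))
S=4;im=cv2.resize(cv2.GaussianBlur(f["image"],(3,3),0),None,fx=S,fy=S,interpolation=cv2.INTER_CUBIC).astype(np.float32)
gx=np.abs(cv2.Sobel(im,cv2.CV_32F,1,0)).sum(2);gy=np.abs(cv2.Sobel(im,cv2.CV_32F,0,1)).sum(2);G=np.hypot(gx,gy);G=np.minimum(G,np.percentile(G,97))
best=[]
B0=R@(p[:2]-b)
for x in np.arange(-12,14,1.):
    for y in np.arange(-8,12,1.):
        C=b+R.T@(B0+[x,y]);ks=np.linspace(0,1,60)
        c=np.array([[*(C+20.5*np.array([np.cos(a),np.sin(a)])),0] for a in np.linspace(0,2*np.pi,90)])
        v=C-cam;v/=np.linalg.norm(v);n=(c[:,:2]-C)@(-v)/20.5
        w=np.array([v[1],-v[0]])
        P=np.vstack([c[n>.1],[[*(C+sg*20.5*w),z] for sg in(-1,1) for z in np.linspace(2,45,18)]])
        q=((proj(f,P)+.5)*S-.5).astype(np.float32);best.append((cv2.remap(G,q[:,0],q[:,1],cv2.INTER_LINEAR).mean(),x,y))
best.sort(reverse=True)
t=np.array(best[:6]);print("rel tcp in bay axes",t.round(1).tolist());print("base bay",(B0+t[:,1:].mean(0)).round(1))
E
python3 bl.py
```

```text
12.525 tcp [450.1  47.9  68.1] bay [-4.5 31.7] gf 0.45 w 0.497 z-force [ 0.3 -0.9  0.2]
rel tcp in bay axes [[142.6, 4.0, 6.0], [141.7, 5.0, 6.0], [140.3, 5.0, 7.0], [136.5, 4.0, 7.0], [134.5, 6.0, 6.0], [134.3, 4.0, 5.0]]
base bay [ 0.1 37.8]
```

Emit:
apply_moves([
  [[0.015,1.2,-4.5,0,0],[0.015,2.5,-9.5,0,0],[0.015,3.9,-14.5,0,0],[0.015,5.3,-20,0,0],[0.015,6.7,-25,0,0]],
])

```text
time_s: 13.15
eef_pos: [456.7, 23.8, 68.4]
orientation: [3.141, 0.0, -2.881]
contact_force: [0.0, 0.6, -0.3]
width: 0.487
grasp_force: 1.3
```

```bash
python3 bl.py
```

```text
13.2 tcp [457.   23.1  68.4] bay [-4.3  5.9] gf 0.76 w 0.49 z-force [-0.5 -0.7 -0.8]
rel tcp in bay axes [[150.8, 6.0, 7.0], [147.4, 5.0, 7.0], [144.9, 7.0, 7.0], [140.6, 7.0, 8.0], [140.5, 5.0, 6.0], [139.5, 4.0, 7.0]]
base bay [ 1.4 12.9]
```

Emit:
apply_moves([
  [[0.015,0.5,-2,0,0],[0.015,1,-4,0,0],[0.015,1.6,-6,0,0],[0.015,2.1,-8,0,0],[0.015,2.5,-9.5,0,0]],
])

```text
time_s: 13.82
eef_pos: [459.2, 15.0, 68.6]
orientation: [3.14, 0.001, -2.881]
contact_force: [0.4, 2.5, 3.0]
width: 0.491
grasp_force: 2.8
```

```bash
python3 bl.py
```

```text
13.875 tcp [459.2  15.   68.7] bay [-4.2 -2.6] gf 2.81 w 0.491 z-force [-1.5  2.6  1.2]
rel tcp in bay axes [[126.1, 7.0, 7.0], [125.5, 6.0, 7.0], [125.0, 8.0, 8.0], [124.4, 7.0, 8.0], [123.7, -4.0, 2.0], [121.4, -4.0, 1.0]]
base bay [-0.8  2.9]
```

Emit:
apply_moves([
  [[0.015,0.2,-0.7,0,0],[0.015,0.4,-1.5,0,0],[0.015,0.6,-2.2,0,0],[0.015,0.8,-3,0,0]],
])

```text
time_s: 14.38
eef_pos: [460.0, 13.2, 69.1]
orientation: [3.138, 0.002, -2.88]
contact_force: [-1.1, 6.3, 6.4]
width: 0.492
grasp_force: 7.3
```

```bash
python3 bl.py
```

```text
14.425 tcp [460.   13.2  69.2] bay [-3.9 -4.5] gf 7.31 w 0.494 z-force [-2.2  6.3  6.1]
rel tcp in bay axes [[123.8, 7.0, 9.0], [122.2, 6.0, 9.0], [122.1, 8.0, 10.0], [121.5, -5.0, 2.0], [121.0, -4.0, 3.0], [119.6, -5.0, 3.0]]
base bay [-2.7  1.5]
```

Force rose to 7 N with the base stalled, so it is against the back wall. I'll back off to let it stand upright, then open.

Emit:
apply_moves([
  [[0.015,-0.3,1,0,0],[0.015,-0.5,2,0,0],[0.015,-0.8,3,0,0],[0.015,-1.1,4,0,0],[0.015,-1.3,5,0,0]],
])

```text
time_s: 15.05
eef_pos: [458.7, 16.0, 68.2]
orientation: [-3.14, -0.0, -2.882]
contact_force: [0.5, 0.5, 1.3]
width: 0.495
grasp_force: 1.2
```

```bash
python3 bl.py
```

```text
15.1 tcp [458.5  16.1  67.9] bay [-4.6 -1.3] gf 1.08 w 0.493 z-force [0.5 1.8 1.6]
rel tcp in bay axes [[128.4, 7.0, 6.0], [128.2, 7.0, 7.0], [127.7, 8.0, 7.0], [126.8, 6.0, 6.0], [125.4, -4.0, 1.0], [124.0, -2.0, 2.0]]
base bay [-0.9  3.6]
```

Emit:
apply_moves([
  [[0.015,-0.2,0.6,0,0],[0.015,-0.3,1.2,0,0],[0.015,-0.5,1.8,0,0],[0.015,-0.5,1.8,0,0]],
])

```text
time_s: 15.6
eef_pos: [457.7, 18.2, 68.0]
orientation: [-3.142, -0.001, -2.881]
contact_force: [-0.5, 0.4, -1.4]
width: 0.496
grasp_force: 0.1
```

Emit:
apply_moves([
  [[0,0,0,0,0],[-0.03,0,0,0,0],[-0.06,0,0,0,0],[-0.1,0,0,0,0],[-0.15,0,0,0,0]],
])

```text
time_s: 16.23
eef_pos: [458.2, 18.3, 68.4]
orientation: [-3.141, 0.0, -2.881]
contact_force: [-0.6, -0.4, -0.2]
width: 0.576
grasp_force: 0.0
```

Emit:
apply_moves([
  [[-0.3,0,0,0,0],[-0.6,0,0,0,0],[-1,0,0,0,0],[-1,0,0,0,0],[-1,0,0,0,0]],
])

```text
time_s: 16.85
eef_pos: [458.1, 18.3, 68.3]
orientation: [-3.142, 0.0, -2.881]
contact_force: [0.5, -0.9, 0.1]
width: 0.998
grasp_force: 0.0
```

```bash
python3 bl.py
```

```text
16.9 tcp [458.1  18.3  68.3] bay [-4.4  1. ] gf 0.0 w 1.001 z-force [-0.2 -0.5 -0.5]
rel tcp in bay axes [[137.5, 6.0, 5.0], [136.1, 7.0, 5.0], [133.0, 5.0, 5.0], [132.3, 8.0, 6.0], [131.0, 7.0, 6.0], [130.4, 5.0, 4.0]]
base bay [1.9 6.1]
```

Emit:
apply_moves([
  [[-1,0,0,15,0],[-1,0,0,45,0],[-1,0,0,85,0],[-1,0,0,120,0],[-1,0,0,130,0]],
])

```text
time_s: 17.52
eef_pos: [459.9, 18.1, 202.3]
orientation: [-3.139, 0.006, -2.881]
contact_force: [0.5, 0.1, 0.7]
width: 0.996
grasp_force: 0.0
```

Emit:
apply_moves([
  [[-1,0,40,0,0],[-1,0,100,0,0],[-1,-20,160,0,0],[-1,-40,220,0,0],[-1,-40,220,0,0]],
])

```text
time_s: 18.15
eef_pos: [415.8, 241.7, 197.6]
orientation: [3.141, -0.002, -2.874]
contact_force: [0.2, 0.2, 0.2]
width: 1.003
grasp_force: 0.0
```

```bash
sed -i 's/^B0=.*/B0=np.array([0.,0.]) if len(__import__("sys").argv)>1 else R@(p[:2]-b)/' bl.py; python3 bl.py x
python3 - <<'E'
from h import *
from station import cams
import pickle
b=np.array([462.6,18.5]);th=.2605;R=np.array([[np.cos(th),np.sin(th)],[-np.sin(th),np.cos(th)]])
for n in("scene","top"):
    f=cams.grab_frame(n);f0=pickle.load(open(n+"0.pkl","rb"))
    # tip by template from the first picture
    u,v=(280,131) if n=="scene" else (234,218)
    t=f0["image"][v-5:v+6,u-5:u+6]
    q=proj(f,[[b[0],b[1],137]])[0].astype(int);W=14
    I=f["image"][q[1]-W:q[1]+W+1,q[0]-W:q[0]+W+1].astype(float)
    m=(I.min(2)>185) if n=="top" else None
    if n=="top":
        ys,xs=np.nonzero(m);c=(xs.mean()+q[0]-W,ys.mean()+q[1]-W);print("top tip px",c,m.sum())
    else:
        r=cv2.matchTemplate(f["image"][q[1]-20:q[1]+21,q[0]-20:q[0]+21],t,cv2.TM_CCOEFF_NORMED);_,mx,_,l=cv2.minMaxLoc(r);c=(l[0]+5+q[0]-20-.3,l[1]+5+q[1]-20);print("scene tip px",c,mx)
    P=ray(f,*c,137)[:2];print(n,P.round(1),"bay",(R@(P-b)).round(1))
E
```

```text
18.2 tcp [416.8 239.9 197.7] bay [ 12.7 225.8] gf 0.0 w 0.999 z-force [ 1.2 -0.2 -0.2]
rel tcp in bay axes [[176.1, -9.0, 1.0], [173.1, -10.0, 1.0], [171.5, -8.0, 1.0], [170.5, -8.0, 2.0], [168.0, -7.0, 2.0], [167.5, -7.0, 1.0]]
base bay [-8.2  1.3]
scene tip px (np.float64(357.7), np.int64(224)) 0.4463381767272949
scene [452.3  20. ] bay [-9.6  4.1]
top tip px (np.float64(414.51677852348996), np.float64(225.53020134228188)) 149
top [467.    5.9] bay [  1.  -13.3]
```

```bash
cat > sil.py <<'E'
from h import *
from station import cams
import pickle,sys
b=np.array([462.6,18.5]);th=.2605;R=np.array([[np.cos(th),np.sin(th)],[-np.sin(th),np.cos(th)]])
prof=[(0,20.5),(70,20.5),(78,18.5),(84,15),(103,13.7),(120,9.2),(132,6.7),(137,5)]
def mask(f,C,S=3):
    m=np.zeros((400*S,640*S),np.uint8);k=np.linspace(0,2*np.pi,30)
    for (z0,r0),(z1,r1) in zip(prof,prof[1:]):
        P=[[C[0]+r*np.cos(a),C[1]+r*np.sin(a),z] for z,r in((z0,r0),(z1,r1)) for a in k]
        cv2.fillConvexPoly(m,cv2.convexHull(((proj(f,P)+.5)*S-.5).round().astype(np.int32)),1)
    return m
def like(f,S=3):
    im=cv2.resize(f["image"],None,fx=S,fy=S,interpolation=cv2.INTER_LINEAR).astype(int)
    g=im.mean(2);sat=im.max(2)-im.min(2)
    return ((g>68)&(g<158)&(sat<45))|((g>232)&(sat<40)&False)
def fit(fs,C0,rng=12):
    out=[]
    for f in fs:
        l=like(f);sc={}
        for x in np.arange(-rng,rng+1,1.):
            for y in np.arange(-rng,rng+1,1.):
                C=np.array(C0)+R.T@[x,y];m=mask(f,C)>0;k=cv2.dilate(m.astype(np.uint8),np.ones((25,25)))>0
                sc[x,y]=(l&m).sum()/m.sum()-(l&k&~m).sum()/m.sum()
        out.append(sc)
    tot={k:sum(s[k] for s in out) for k in out[0]}
    for s in out+[tot]:
        t=sorted(s.items(),key=lambda i:-i[1])[:4];print([(k[0],k[1],round(float(v),2)) for k,v in t])
if __name__=="__main__":
    print("check on start pictures (bay axes offset from 482,273)")
    fit([pickle.load(open(n+"0.pkl","rb")) for n in("scene","top")],[482.,273.],5)
    fs=[cams.grab_frame(n) for n in("scene","top")];print("now, bay coords");fit(fs,b)
    for n,f in zip(("scene","top"),fs):
        pickle.dump(f,open(n+"1.pkl","wb"))
        q=proj(f,[[*b,0]])[0].astype(int);I=f["image"][q[1]-48:q[1]+24:3,q[0]-30:q[0]+33:3];h=cv2.cvtColor(I,cv2.COLOR_BGR2HSV)
        print(n,q)
        for r,hr in zip(I.mean(2),h): print("".join("G" if (p[1]>90 and 40<p[0]<85) else "#" if v<66 else "o" if v<150 else "+" if v<195 else "." for v,p in zip(r,hr)))
E
python3 sil.py
```

```text
check on start pictures (bay axes offset from 482,273)
[(np.float64(-3.0), np.float64(-3.0), 0.87), (np.float64(-2.0), np.float64(-2.0), 0.87), (np.float64(-4.0), np.float64(-4.0), 0.87), (np.float64(-1.0), np.float64(-2.0), 0.86)]
[(np.float64(-2.0), np.float64(-2.0), 0.84), (np.float64(-1.0), np.float64(-2.0), 0.83), (np.float64(-2.0), np.float64(-3.0), 0.83), (np.float64(-1.0), np.float64(-1.0), 0.83)]
[(np.float64(-2.0), np.float64(-2.0), 1.71), (np.float64(-1.0), np.float64(-2.0), 1.7), (np.float64(-2.0), np.float64(-3.0), 1.7), (np.float64(-3.0), np.float64(-3.0), 1.7)]
now, bay coords
[(np.float64(0.0), np.float64(5.0), 0.72), (np.float64(1.0), np.float64(5.0), 0.72), (np.float64(-1.0), np.float64(5.0), 0.71), (np.float64(2.0), np.float64(6.0), 0.71)]
[(np.float64(-4.0), np.float64(4.0), 0.64), (np.float64(-3.0), np.float64(4.0), 0.64), (np.float64(-4.0), np.float64(3.0), 0.63), (np.float64(-5.0), np.float64(4.0), 0.63)]
[(np.float64(-3.0), np.float64(4.0), 1.34), (np.float64(-4.0), np.float64(3.0), 1.33), (np.float64(-4.0), np.float64(4.0), 1.33), (np.float64(-3.0), np.float6
[... 400 characters left out ...]
+oG.
....+GGooooooGGGGGG+.
....#GGGGoooGGGGGGo..
....oo#GGGoGGGGGGG...
........#GGGGGGGG....
.........oGGG.oG.....
...........GGGG+.....
............+Go.....o
top [392 230]
oo...................
oo...................
oo...................
oo...................
o....................
+....................
.....................
.....................
...............++....
......+....+oGGGG....
.....oGGoGGGGGG+G....
.......oGooooGG+G+...
.....ooooooooGGGGG...
.....oooooo+ooGGGG...
.....+ooooooooooGG...
.....+ooooooooooGG+..
......oooooooo..GGG..
......ooo+ooo+..oGG..
......+oo+ooooooo.G+.
.......oo++oooooGGG+.
.......ooooo+++GGG+..
.......o#oooGGG+.....
..........Go.........
.........GG..........
```

Run:
```python
from h import *
from sil import b,th,R
import pickle
def tr(f,z,p0,dr,rng=16):   # black->green transition along dr (bay axes) from bay point p0
    im=cv2.resize(f["image"],None,fx=4,fy=4,interpolation=cv2.INTER_CUBIC).astype(np.float32)
    ks=np.arange(-rng,rng,.25);W=[[*(b+R.T@(np.array(p0)+k*np.array(dr))),z] for k in ks]
    q=((proj(f,W)+.5)*4-.5).astype(np.float32);v=cv2.remap(im,q[:,0],q[:,1],cv2.INTER_LINEAR)[:,0];g=v[:,1]-(v[:,0]+v[:,2])/2
    return ks[np.argmax(np.gradient(g))],ks[np.nonzero(g>30)[0][0]] if (g>30).any() else None
t=pickle.load(open("top0.pkl","rb"));s=pickle.load(open("scene0.pkl","rb"))
for x in(-18,-9,0,9,18):
    print(x,"top back z0 (dev of wall y from -21):",[-k for k in tr(t,0,(x,-21),(0,-1))],"scene back z15:",[-k for k in tr(s,15,(x,-21),(0,-1))])
for y in(-15,-8,0):
    print(y,"top +x z0",tr(t,0,(26,y),(1,0)),"top -x z0",[-k for k in tr(t,0,(-26,y),(-1,0))],"scene +x z0",tr(s,0,(26,y),(1,0)),"scene -x z15",[-k for k in tr(s,15,(-26,y),(-1,0))])
```

```text
-18 top back z0 (dev of wall y from -21): [np.float64(-15.5), np.float64(1.0)] scene back z15: [np.float64(-5.25), np.float64(4.0)]
-9 top back z0 (dev of wall y from -21): [np.float64(-0.0), np.float64(0.5)] scene back z15: [np.float64(2.75), np.float64(3.5)]
0 top back z0 (dev of wall y from -21): [np.float64(-0.5), np.float64(0.5)] scene back z15: [np.float64(3.75), np.float64(3.5)]
9 top back z0 (dev of wall y from -21): [np.float64(0.25), np.float64(0.25)] scene back z15: [np.float64(3.25), np.float64(3.75)]
18 top back z0 (dev of wall y from -21): [np.float64(-0.5), np.float64(-0.0)] scene back z15: [np.float64(2.75), np.float64(3.0)]
-15 top +x z0 (np.float64(2.0), np.float64(1.5)) top -x z0 [np.float64(0.25), np.float64(0.75)] scene +x z0 (np.float64(3.5), np.float64(-16.0)) scene -x z15 [np.float64(2.5), np.float64(3.0)]
-8 top +x z0 (np.float64(2.25), np.float64(1.5)) top -x z0 [np.float64(0.5), np.float64(0.75)] scene +x z0 (np.float64(11.25), np.float64(5.5)) scene -x z15 [np.float64(2.5), np.float64(3.25)]
0 top +x z0 (np.float64(1.25), np.float64(1.5)) top -x z0 [np.float64(0.75), np.float64(0.75)] scene +x z0 (np.float64(12.75), np.float64(7.25)) scene -x z15 [np.float64(3.5), np.float64(3.5)]
```

Run:
```python
from h import *
from sil import b,R
import pickle
for n in("top0","top1"):
    f=pickle.load(open(n+".pkl","rb"));im=cv2.resize(f["image"],None,fx=4,fy=4,interpolation=cv2.INTER_CUBIC).astype(np.float32).mean(2)
    for x in(-8,-4,0,4,8):
        ks=np.arange(8,42,2.);q=((proj(f,[[*(b+R.T@[x,k]),0] for k in ks])+.5)*4-.5).astype(np.float32)
        print(n,x,cv2.remap(im,q[:,0],q[:,1],cv2.INTER_LINEAR).ravel().astype(int).tolist())
f=pickle.load(open("top1.pkl","rb"));q=proj(f,[[*b,0]])[0].astype(int)
# same edge on the start picture: bottle base side facing the camera (-y side there), and far side now
```

```text
top0 -8 [59, 59, 59, 60, 60, 58, 51, 87, 170, 184, 182, 182, 182, 181, 181, 181, 183]
top0 -4 [60, 60, 60, 58, 60, 58, 53, 101, 187, 185, 182, 182, 181, 182, 188, 192, 193]
top0 0 [59, 59, 60, 60, 59, 59, 55, 100, 182, 184, 181, 181, 180, 185, 192, 193, 193]
top0 4 [60, 59, 60, 60, 61, 59, 52, 72, 161, 185, 182, 181, 181, 181, 182, 182, 181]
top0 8 [59, 60, 60, 59, 61, 59, 54, 97, 192, 186, 182, 183, 183, 182, 182, 182, 182]
top1 -8 [154, 154, 155, 109, 85, 88, 88, 118, 200, 216, 212, 213, 212, 212, 211, 211, 214]
top1 -4 [152, 153, 137, 110, 92, 88, 89, 119, 197, 214, 214, 213, 212, 213, 219, 222, 222]
top1 0 [149, 152, 133, 101, 85, 92, 92, 127, 197, 203, 212, 212, 211, 216, 222, 222, 222]
top1 4 [150, 121, 109, 91, 88, 96, 83, 89, 174, 199, 210, 213, 212, 212, 213, 212, 211]
top1 8 [119, 99, 89, 93, 98, 90, 66, 107, 208, 201, 205, 214, 213, 213, 212, 212, 213]
```

Both cameras put the bottle 2–3 mm from the home point in depth. It stands upright between the walls, and the hand is clear, so I'm handing in.

```bash
python3 -c "
from station import job
print(job.hand_in())"
```

```text
the job is handed in; nothing more can be done
None
```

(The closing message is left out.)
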